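Lock the finished map puzzle on its carrying board

TASK

Get the finished map puzzle ready to carry: clear the stray yellow piece off the board into the green pieces box, and lay the straightedge flat on the board, flush against the puzzle's straight front edge and centred along it, without shoving the puzzle along. The brass hasp must be out of the way while you lay it; then swing the hasp over the straightedge until it is fully down, and leave the other things on the table where they are.

Things in the scene. Friction and masses are not known exactly. Their poses are not given: they have to be found in the camera images.
- tray: Plywood carrying board fixed on the table, 12 mm thick (top 12 mm above the table). Origin on its underside; it spans x -105 to +165 mm and y -150 to +150 mm in its own axes. Its front strip (x -105 to about -15 mm) is bare and takes the straightedge; the puzzle lies behind it.
- hasp (a joint): Brass hasp, a flat plate 34 mm wide and 5 mm thick reaching 68 mm from its stiff hinge on the board's front strip. 0 = fully down (level, pointing along the board's +x, its underside 14 mm above the board's top), 1.57 = upright, larger = leaning back to the board's -x (front); it stays where it is left.
- hasp_hinge (a point): Centre of the hasp's hinge, axis along the board's y, 16.5 mm above the board's top. Below it a brass block (18 x 38 mm) stands on the board. Fixed to the board at x -88, y +95 mm, with the board's axes.
- hasp_tip (a point): Middle of the hasp's free end, 68 mm from the hinge; its x axis points along the hasp from hinge to tip, its z axis out of the face that is on top when closed.
- puzzle: Finished blue map puzzle, a loose joined slab 160 mm (x) x 220 mm (y) x 9 mm thick lying on the board, about 0.5 kg. Origin at the centre of its underside.
- puzzle_edge (a point): Middle of the puzzle's straight front edge (dark blue border) at its underside: the edge runs along y, the puzzle lies to +x, the axes are the puzzle's.
- bar: Straightedge: aluminium strip 30 mm wide (x), 260 mm long (y), 12 mm thick, with an orange grip rib on its middle, 14 mm wide (x), 80 mm long (y), rising from 12 to 38 mm above the underside. Origin at the centre of its underside; both long sides are alike, so either may face the puzzle. About 0.24 kg.
- bar_end1 (a point): On the straightedge's centre line at its underside, 110 mm from the middle towards +y.
- bar_end2 (a point): On the straightedge's centre line at its underside, 110 mm from the middle towards -y.
- stray: Stray yellow jigsaw piece with a red spot, body 34 x 34 x 12 mm thick, a knob reaching 10 mm farther out on its -x side; it lies on the board's front strip. Origin at the centre of its underside (of the 34 mm square).
- pieces_box: Green open box fixed on the table, 130 x 130 x 45 mm, walls and floor 6 mm. Origin at the centre of its underside.
- coaster: Black round coaster, 90 mm across, 5 mm thick, fixed. Origin at its underside.
- glass: Amber tumbler, 68 mm across, 120 mm tall, on the coaster. Leave alone. Origin at its underside.
- mug: Blue mug, 76 mm across, 90 mm tall, handle to +y. Leave alone. Origin at its underside.
- jar: Clear glass jar with steel cap, 72 mm across, 100 mm tall. Leave alone. Origin at its underside.
- phone: Black phone lying flat, 74 (x) x 150 (y) x 9 mm. Leave alone. Origin at its underside.
- piece_a: Loose blue jigsaw piece, 36 x 36 x 10 mm. Leave alone. Origin at its underside.
- piece_b: Loose blue jigsaw piece, 36 x 36 x 10 mm. Leave alone. Origin at its underside.
- fragment: Two joined blue jigsaw pieces, 73 (x, from -18 to +55 mm) x 36 x 10 mm. Leave alone. Origin at the underside of the first.
- pawn: Red game pawn standing on the board's narrow margin beside the puzzle (board -y side), 19 mm across, 46 mm tall. Leave alone. Origin at its underside.

How it is judged (in metres and radians):
On the way:
1. the straightedge lies flat on the board, flush against the puzzle's front edge (gap under 2.8 mm at both ends) and centred to 15 mm, with the hasp still open (x of bar_end1 in the frame of puzzle_edge between -0.0178 and -0.013 m and z of bar_end1 in the frame of puzzle_edge between -0.003 and 0.003 m and x of bar_end2 in the frame of puzzle_edge between -0.0178 and -0.013 m and z of bar_end2 in the frame of puzzle_edge between -0.003 and 0.003 m and y of bar in the frame of puzzle_edge between -0.015 and 0.015 m and distance of puzzle from where it was at the start of the episode below 0.01 m and value of joint hasp above 0.8 rad), for 0.2 s.
At the end, for the whole second after the job is handed in: Straightedge flat on the board (3 mm), within 2.8 mm of the puzzle's front edge near both ends, centred to 15 mm; puzzle within 10 mm of its start; hasp down over the straightedge (under 0.1 rad); stray piece in the pieces box; all at rest (x of bar_end1 in the frame of puzzle_edge between -0.0178 and -0.013 m and z of bar_end1 in the frame of puzzle_edge between -0.003 and 0.003 m and x of bar_end2 in the frame of puzzle_edge between -0.0178 and -0.013 m and z of bar_end2 in the frame of puzzle_edge between -0.003 and 0.003 m and y of bar in the frame of puzzle_edge between -0.015 and 0.015 m and distance of puzzle from where it was at the start of the episode below 0.01 m and x of stray in the frame of pieces_box between -0.06 and 0.06 m and y of stray in the frame of pieces_box between -0.06 and 0.06 m and z of stray in the frame of pieces_box between 0 and 0.04 m and linear speed of each of bar, stray, puzzle below 0.02 m/s and value of joint hasp below 0.1 rad); the robot touches nothing.
It fails at once if the glass, mug or jar is knocked or pushed away (more than 25 mm) (distance of any of glass, mug, jar from where it was at the start of the episode above 0.025 m).
It fails at once if the phone is knocked or pushed away (more than 25 mm) (distance of phone from where it was at the start of the episode above 0.025 m).
It fails at once if the blue loose pieces are knocked or pushed away (more than 25 mm) (distance of any of piece_a, piece_b, fragment from where it was at the start of the episode above 0.025 m).
It fails at once if the pawn is knocked or pushed away (more than 25 mm) (distance of pawn from where it was at the start of the episode above 0.025 m).
It also fails if it takes over 72 s, if anything falls off the work surface, if the arm or the gripper's body presses on something with over 40 N, if the wrist force passes 120 N, or if a joint passes its speed limit or range.

ROBOT

A 6-joint arm with a two-finger parallel gripper is mounted at the origin on the work surface. World frame = base frame: x ahead of the robot, y to its left, z up, the work surface at z = 0. Lengths are in mm, angles in rad, forces in N, time in s.
With the tool pointing down it reaches from about 350 to 975 mm from the base axis. Payload 7.1 kg.
Tool frame: the origin (TCP) lies at the very end of the fingers, on their centre line; the grasp point (between the pads) lies 19 mm behind it; z points along the fingers, y is the line along which they close (so a half turn about z gives the same grasp; the last joint's range is limited). The gripper opens to 88 mm and grips with 3 to 60 N. Pads are 20 mm wide; open, the fingers measure 115 mm over their backs; the gripper's body (75 mm by 178 mm) begins 61 mm behind the grasp point.
Start: joints at [-1.148, 0.423, 1.63, -0, 1.089, -0.019], TCP at [267.244, -564.965, 222.675] pointing down, gripper open.
Joint ranges: [-3, 3], [-0.9, 2.11], [0.09, 2.58], [-1.31, 4.45], [0.11, 2.69], [-2.54, 2.54]. Speed limits (rad/s): [2.39, 2.39, 3.01, 3.14, 3.14, 3.14].

INTERFACE

Orientations are given as a rotation vector (axis times angle).
In Python, from workcell import ctrl, optics gives the robot as it stands.
- The arm moves only by the shell command python3 -m jog 'ROWS'. ROWS is JSON, a list of rows, each a list of 7 numbers: the shift along the tool's x, y, z in units of 40 mm (1.0 is 40 mm), then the turn, a rotation vector about the tool's x, y, z in units of 6 degrees (1.0 is 6 degrees), then the opening, from 0 (shut) to 1 (fully open). A call has 1 to 20 rows; each row shifts and turns the commanded pose from where the row before left it, along the tool's axes as they then stand; what a row does not reach is not made up. A row lasts 1/10 s, in which the tool goes at most 50 mm and 8.59 degrees, less where a joint would pass 70% of its speed; a pose out of reach is approached as far as the arm can. A call is refused whole if a number of a shift passes 1 or a number of a turn 1, either way. A call with a gripper value outside its range is refused whole. The fingers move at their own pace and stop on an object; the grip force is fixed at half the most. Time passes only in rows, so rows that do not move let the fingers close. It gives the time, the measured TCP pose, the force, the opening and the grip force at its end, in the units of the state.
- ctrl.get_obs(): the state, without advancing time (a new reading comes with each control period).
- optics.get_image(name): name is "side" or "top" or "wrist"; returns the picture (384x512x3 uint8, red, green, blue); there is no depth.
- optics.camera_model(name): a dict with "fov_y" (degrees; the focal length in pixels is half the picture's height over the tangent of half this angle, whatever the lens; pixels are square), "cx", "cy" (the principal point, pixels), "view" (4x4, takes a point from world to camera coordinates); the wrist camera has in their place "hand_eye" (4x4, takes a point from camera to tool coordinates, whose origin is the TCP and whose axes are the flange's). Camera axes: x right, y up, looking along -z (the intrinsics and any distortion apply to the point x, -y, -z); pixel columns grow to the right and rows downward; lengths in mm; the calibration is good to about 2 mm. The wrist camera is an equidistant fisheye: a pixel r from the principal point sees the ray r / f radians off the axis. A picture is of the moment at which its call begins: read the wrist's pose just before it. camera_model takes no time and is no camera call.
- ctrl.close_job(): hands the job in; it is judged then, once.
Trained networks look in the newest picture that a camera, given by its name, has taken for a name from the list of things; names that differ only in an ending like _2 or _b are one class to them, and where a whole thing is asked for, a point or a joint stands for the part that bears it (a point fixed in the world has none). Each returns a list of dicts, best first, with "conf" (0 to 1); they miss things now and then, are a little off and sometimes report something else, mostly with a low value. They report only what shows in the picture. A call takes as long as a camera call.
- optics.masks_of(target, camera): "pixels" (384x512 bool, what is visible of it) and "extent" ([centre column, centre row, width, height] in pixels, round what is visible of it).
The state is a dict: "t": time; "qpos": joint angles; "qvel": joint speeds; "joint_torque": joint torques, N m; "ee_pos": TCP position; "orientation": TCP orientation; "ft_force": force on the tool from outside, world axes, zero at the start; "moment": the same for the moment, N m; "width": finger opening in mm; "grasp_force": force on a finger pad.
Only numpy, scipy, OpenCV 4.12 (cv2) and the standard library are available. Lean on these libraries where they do the work, as an engineer would, in place of code of your own. Each camera call takes 0.05 s, during which the arm holds its last target. There are 200 camera calls.

## Working session

There is one attempt and no reset: what is moved stays moved. The work goes in short steps, Python scripts to look and compute and a shell command to move; the robot and the scene stay as the last step left them, time stands still between calls to the robot, and variables do not carry over. Pictures are saved under pics/ and viewed, at most 10 in all, crops included, and the job is handed in when it is done.

```bash
ls; mkdir -p pics; cat > h.py <<'E'
import numpy as np, cv2
from workcell import ctrl, optics
from scipy.spatial.transform import Rotation as R
def shot(n,f=None):
    im=optics.get_image(n)
    if f: cv2.imwrite('pics/'+f,im[:,:,::-1])
    return im
E
python3 - <<'E'
from h import *
print(ctrl.get_obs())
for n in ['side','top','wrist']:
    print(n,optics.camera_model(n)); 
shot('top','top0.png'); shot('side','side0.png')
for n in ['top','side']:
  for t in ['tray','hasp','puzzle','bar','stray','pieces_box','pawn','glass','mug','jar','phone','fragment','piece_a']:
    for d in optics.masks_of(t,n)[:3]: print(n,t,round(d['conf'],2),np.round(d['extent']))
E
```

```text
pics
{'t': 0.0, 'qpos': array([-1.14797248e+00,  4.23835776e-01,  1.63067438e+00, -6.86229708e-06,
        1.08858309e+00, -1.89794440e-02]), 'qvel': array([-0.00095871, -0.00046426, -0.00036812,  0.00106095,  0.00011385,
       -0.00131561]), 'joint_torque': array([ 8.61936969e-04, -5.44619215e+01, -2.73662531e+01,  6.42513600e-02,
        2.29377311e-02, -1.12987755e-04]), 'ee_pos': array([ 267.04112621, -564.47647316,  221.91099042]), 'orientation': array([-3.06381853e+00, -6.88035664e-01,  4.81855414e-04]), 'ft_force': array([ 0.02274282, -0.04819828, -0.45885883]), 'moment': array([0.01314708, 0.03165503, 0.00142008]), 'grasp_force': 0.0, 'width': 87.87762061123654}
side {'fov_y': 42.07243328592483, 'cx': 257.9387730124107, 'cy': 188.8556408025986, 'view': array([[ 9.88551711e-01, -1.50636689e-01,  8.60822618e-03,
        -5.50318196e+02],
       [ 6.83558299e-02,  4.97986052e-01,  8.64486768e-01,
        -7.53508532e+01],
       [-1.34510201e-01, -8.54001452e-01,  5.02581860e-01,
        -1.60351325e+03],
       [ 0.00000000e+00,  0.00000000e+00,  0.00000000e+00,
         1.000
[... 1543 characters left out ...]
.  56.]
top fragment 0.22 [369. 203.  76.  29.]
top piece_a 0.66 [309. 252.  14.  13.]
top piece_a 0.54 [369. 203.  77.  34.]
side tray 0.82 [267. 198.  92.  58.]
side hasp 0.53 [230. 174.  10.  17.]
side puzzle 0.77 [276. 196.  58.  41.]
side pieces_box 0.67 [236. 147.  48.  29.]
side pieces_box 0.2 [276. 196.  59.  44.]
side pawn 0.53 [268. 214.   3.  16.]
side glass 0.7 [291. 143.  19.  36.]
side mug 0.96 [223. 128.  18.  19.]
side jar 0.81 [274. 302.  30.  52.]
side jar 0.64 [232. 175.  10.  22.]
side phone 0.93 [203. 199.  26.  29.]
side phone 0.71 [254. 261.  32.  36.]
side phone 0.68 [277. 196.  57.  41.]
side fragment 0.67 [338. 252.  27.  17.]
side piece_a 0.45 [193. 178.  12.   7.]
```

```bash
python3 - <<'E'
import cv2
a=cv2.imread('pics/top0.png')
cv2.imwrite('pics/top0c.png',cv2.resize(a[105:275,60:460],None,fx=2,fy=2,interpolation=cv2.INTER_CUBIC))
a=cv2.imread('pics/side0.png')
cv2.imwrite('pics/side0c.png',cv2.resize(a[100:320,160:380],None,fx=2.7,fy=2.7,interpolation=cv2.INTER_CUBIC))
E
```

```text
(no output)
```

View pics/top0c.png

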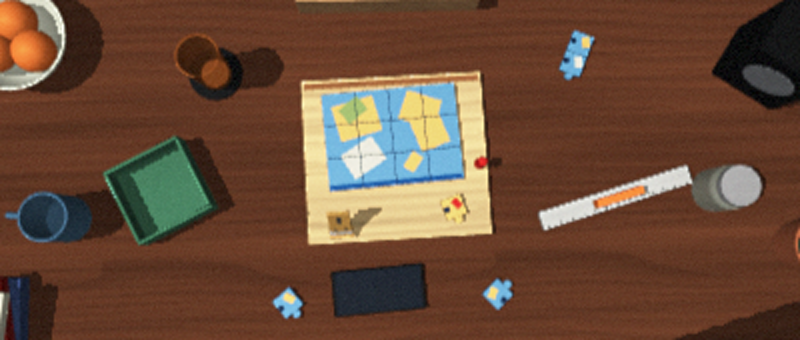

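View pics/side0c.png

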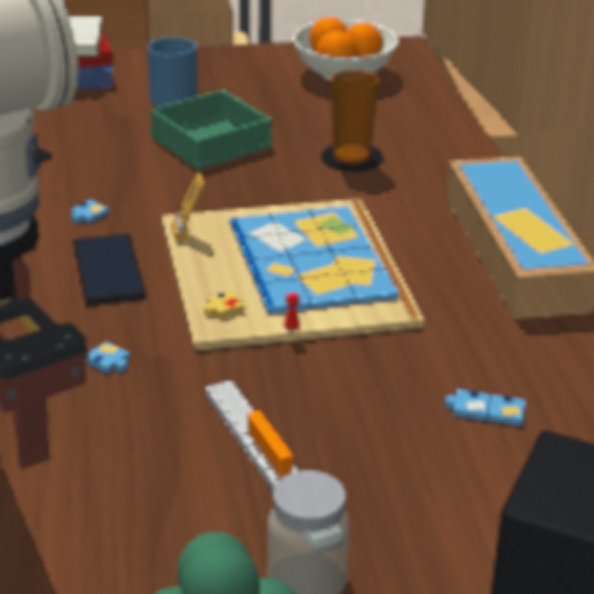

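The top view (2x crop) shows the board at centre, its front (puzzle's dark-blue edge) facing the robot. The hasp is at about (340,220), nearly upright. The yellow stray piece is at (455,208), the bar at (615,197) with the jar at its end, the green box at (160,190) and the pawn at (481,163). The side view confirms the hasp leans a bit towards the puzzle.

```bash
cat >> h.py <<'E'
def ray(n,uv,obs=None):
    m=optics.camera_model(n); f=192/np.tan(np.radians(m['fov_y']/2))
    x=(uv[0]-m['cx'])/f; y=(uv[1]-m['cy'])/f
    if n=='wrist':
        o=obs or ctrl.get_obs(); r=np.hypot(x,y)
        d=np.array([np.sin(r)*x/r,-np.sin(r)*y/r,-np.cos(r)])
        T=np.eye(4);T[:3,:3]=R.from_rotvec(o['orientation']).as_matrix();T[:3,3]=o['ee_pos']; M=T@m['hand_eye']
    else:
        d=np.array([x,-y,-1]); M=np.linalg.inv(m['view'])
    return M[:3,3],M[:3,:3]@d
def bp(n,uv,z,obs=None):
    c,d=ray(n,uv,obs); return (c+d*(z-c[2])/d[2])[:2]
def proj(n,P,obs=None):
    m=optics.camera_model(n); f=192/np.tan(np.radians(m['fov_y']/2))
    if n=='wrist':
        o=obs or ctrl.get_obs()
        T=np.eye(4);T[:3,:3]=R.from_rotvec(o['orientation']).as_matrix();T[:3,3]=o['ee_pos']; V=np.linalg.inv(T@m['hand_eye'])
    else: V=m['view']
    p=(V@np.append(P,1))[:3]; x,y,z=p[0],-p[1],-p[2]
    if n=='wrist': r=np.hypot(x,y); s=np.arctan2(r,z)/r
    else: s=1/z
    return np.array([m['cx']+f*s*x,m['cy']+f*s*y])
def tool_delta(target,obs=None):
    "world offset -> units of 40mm along tool axes"
    o=obs or ctrl.get_obs(); return R.from_rotvec(o['orientation']).inv().apply(np.array(target)-o['ee_pos'])/40
E
python3 - <<'E'
from h import *
c=lambda x,y:(x/2+60-.25,y/2+105-.25)
for n,p,z in [('tray BL',(302,81),12),('BR',(479,72),12),('FR',(492,233),12),('FL',(309,244),12),
 ('puz FL',(330,190),21),('puz FR',(464,179),21),('stray',(454,208),24),('hasp',(341,222),50),('hasptip',(342,214),70),('bar e1',(543,221),12),('bar e2',(688,174),12),('rib1',(597,203),38),('rib2',(645,190),38),('box',(160,190),45),('jarcap',(742,186),100),('pawn',(481,163),30),('glassbase',(216,73),5),('mug',(42,217),90)]:
    print(n,np.round(bp('top',c(*p),z)))
o=ctrl.get_obs(); print(R.from_rotvec(o['orientation']).as_matrix().round(2))
E
```

```text
tray BL [712. 144.]
BR [ 722. -151.]
FR [ 454. -162.]
FL [443. 136.]
puz FL [529. 100.]
puz FR [ 542. -119.]
stray [ 495. -100.]
hasp [476.  81.]
hasptip [488.  78.]
bar e1 [ 471. -247.]
bar e2 [ 543. -491.]
rib1 [ 497. -329.]
rib2 [ 517. -408.]
box [533. 366.]
jarcap [ 515. -534.]
pawn [ 567. -146.]
glassbase [730. 288.]
mug [493. 528.]
[[ 0.9   0.43 -0.  ]
 [ 0.43 -0.9   0.  ]
 [ 0.   -0.   -1.  ]]
```

```bash
python3 -m jog '[[0.75,-0.7,0,0,0,0,1],[0.75,-0.7,0,0,0,0,1],[0.75,-0.7,0,0,0,0,1],[0.75,-0.7,0,0,0,0,1],[0.75,-0.7,0,0,0,0,1],[0.75,-0.7,0,0,0,0,1],[0.75,-0.7,0,0,0,0,1],[0.75,-0.7,0,0,0,0,1],[0.75,-0.7,0,0,0,0,1],[0.75,-0.7,0,0,0,0,1],[0.75,-0.7,0,0,0,0,1],[0.75,-0.7,0,0,0,0,1],[0.75,-0.7,0,0,0,0,1],[0.75,-0.7,0,0,0,0,1],[0,0,0,0,0,0.95,1],[0,0,0,0,0,0.95,1],[0,0,0,0,0,0.95,1],[0,0,0,0,0,0.95,1],[0,0,0,0,0,0,1],[0,0,0,0,0,0,1]]'
python3 - <<'E'
from h import *
o=ctrl.get_obs(); print(o['ee_pos'],R.from_rotvec(o['orientation']).as_matrix().round(3))
im=shot('wrist','w1.png'); np.save('w1.npy',np.r_[o['ee_pos'],o['orientation']])
cv2.imwrite('pics/w1b.png',cv2.resize(im[:,:,::-1],None,fx=1.56,fy=1.56,interpolation=cv2.INTER_CUBIC))
E
```

```text
t: 3.4
ee_pos: [479.3, -31.0, 222.8]
orientation: [-3.141, -0.073, -0.0]
ft_force: [-0.5, 0.3, 0.2]
width: 87.5
grasp_force: 0.0
[479.32623212 -31.02914301 222.75076278] [[ 0.999  0.046  0.   ]
 [ 0.046 -0.999  0.   ]
 [ 0.    -0.    -1.   ]]
```

View pics/w1b.png

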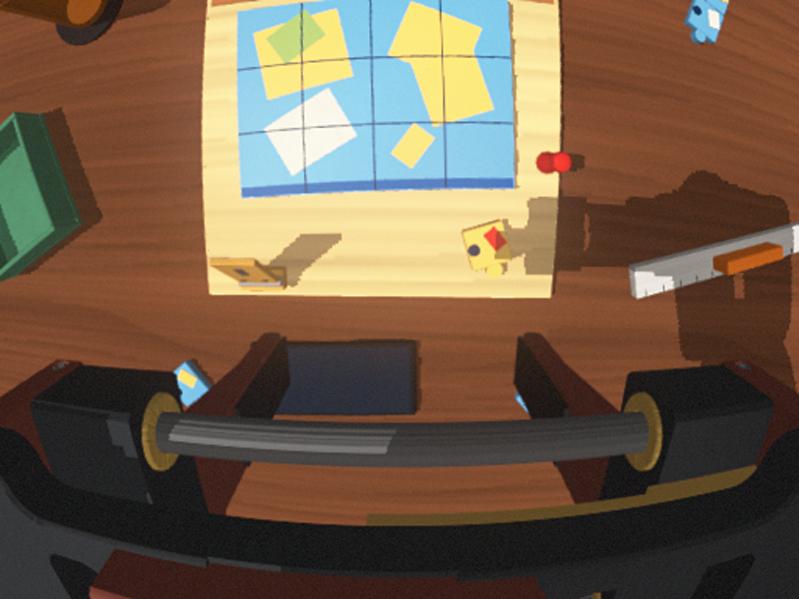

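The wrist view shows the puzzle's front corners at (242,197) and (514,188), board front corners at (210,295) and (550,298). The stray's body is centred near (487,243), and its knob points down and a little right at (495,268). The hasp at (250,272) has its tip displaced up-left from the camera, so it is near upright.

```bash
python3 - <<'E'
from h import *
im=cv2.imread('pics/w1.png'); v=np.load('w1.npy'); o=dict(ee_pos=v[:3],orientation=v[3:])
s=1.5625
hsv=cv2.cvtColor(im,cv2.COLOR_BGR2HSV)
m=((hsv[...,0]>95)&(hsv[...,0]<125)&(hsv[...,1]>110)&(hsv[...,2]>90)).astype(np.uint8)
# front edge: lowest blue pixel per column
us=np.arange(162,324,3); P=[]
for u in us:
    col=np.where(m[100:140,u])[0]
    if len(col): P.append(bp('wrist',(u,100+col.max()+.5),21,o))
P=np.array(P); k=np.polyfit(P[:,1],P[:,0],1); r=P[:,0]-np.polyval(k,P[:,1]); P=P[abs(r)<2]; k=np.polyfit(P[:,1],P[:,0],1)
print('puz edge x=',k,'yaw deg',np.degrees(np.arctan(-k[0])),len(P),r.std())
row=[]
for off in range(3,10,2):
  pass
for n,p,z in [('puzFL',(242,197),21),('puzFR',(515,188),21),('trayFL',(210,295),12),('trayFR',(550,298),12),('pawnbase',(548,163),12),('bar_e1a',(630,264),12),('bar_e1b',(636,299),12),('boxcorner near right',(78,220),45)]:
    print(n,bp('wrist',np.array(p)/s,z,o).round(1))
# stray mask
c=cv2.resize(im[125:185,285:345],None,fx=8,fy=8,interpolation=cv2.INTER_CUBIC)
d=cv2.resize(im[155:195,125:225],None,fx=6,fy=6,interpolation=cv2.INTER_CUBIC)
d=cv2.copyMakeBorder(d,0,max(0,480-d.shape[0]),0,0,cv2.BORDER_CONSTANT)[:480]
out=np.hstack([c,d]); out=cv2.resize(out,(800,int(out.shape[0]*800/out.shape[1]))); print(out.shape)
cv2.imwrite('pics/crop1.png',out)
E
```

```text
puz edge x= [-7.18362517e-02  5.33152460e+02] yaw deg 4.108855892340389 51 0.43951909646647497
puzFL [525.6 101.7]
puzFR [ 541.3 -117.2]
trayFL [439.1 137.7]
trayFR [ 450.1 -159.6]
pawnbase [ 564.3 -146.2]
bar_e1a [ 484.7 -233.4]
bar_e1b [ 452.8 -245.5]
boxcorner near right [510.5 255.3]
(355, 800, 3)
```

View pics/crop1.png

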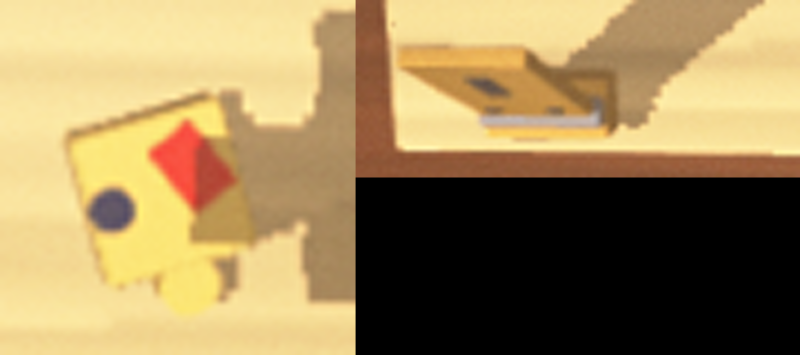

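```bash
python3 - <<'E'
from h import *
v=np.load('w1.npy'); o=dict(ee_pos=v[:3],orientation=v[3:])
q=lambda x,y:(x/.7407/8+285-.5,y/.7407/8+125-.5)
C=np.array([bp('wrist',q(*p),24,o) for p in [(70,135),(212,93),(255,243),(112,287)]])
print(C.round(1),C.mean(0)); kn=bp('wrist',q(190,287),24,o); print('knob',kn)
print('edges',np.degrees(np.arctan2(*(C[1]-C[0])[::-1])),np.degrees(np.arctan2(*(C[2]-C[3])[::-1])),np.degrees(np.arctan2(*(C[0]-C[3])[::-1])),np.degrees(np.arctan2(*(C[1]-C[2])[::-1])), [np.linalg.norm(C[i]-C[i-1]) for i in range(4)])
# tray frame
FL=np.array([439.1,137.7]);FR=np.array([450.1,-159.6]); y=(FL-FR)/np.linalg.norm(FL-FR); x=np.array([y[1],-y[0]])
org=(FL+FR)/2+105*x; print('tray',org,np.degrees(np.arctan2(x[1],x[0])))
h=org-88*x+95*y; print('hinge',h)
e=lambda X,Y:((X-355.6)/.7407/6+125-.5,Y/.7407/6+155-.5)
print('seen tip corners',np.round([e(398,48),e(525,50),e(400,68),e(528,68)],1), 'bottom',np.round([e(485,122),e(612,135)],1))
for th in [1.0,1.2,1.3,1.4,1.57,1.7,1.9]:
    L=[]
    for side in (17,-17):
      for t in (2.5,-2.5):
        p=h+x*(68*np.cos(th)-t*np.sin(th))+y*side; L.append(proj('wrist',np.array([p[0],p[1],28.5+68*np.sin(th)+t*np.cos(th)]),o))
    print(th,np.round(L,1).tolist())
# box: top corners from top image
c=lambda x,y:(x/2+60-.25,y/2+105-.25)
B=np.array([bp('top',c(*p),45) for p in [(104,174),(178,137),(216,208),(144,243)]]); print('box',B.round(),B.mean(0))
E
```

```text
[[ 505.1  -77.1]
 [ 515.8 -106.5]
 [ 484.6 -118.6]
 [ 473.4  -88.4]] [494.73979403 -97.66398735]
knob [ 474.2825503 -105.2737475]
edges -70.02077681313442 -69.70506958665821 19.58491835099975 21.172099735927578 [np.float64(33.69081853105446), np.float64(31.25553721139993), np.float64(33.51993864965411), np.float64(32.18570350446243)]
tray [549.52820252  -7.0676918 ] 2.118957989096738
hinge [458.07581108  84.61360456]
seen tip corners [[134.  165.3]
 [162.6 165.8]
 [134.5 169.8]
 [163.3 169.8]] bottom [[153.6 182. ]
 [182.2 184.9]]
1.0 [[134.4, 161.0], [135.0, 156.7], [163.6, 160.6], [164.1, 156.2]]
1.2 [[133.2, 173.3], [133.5, 168.7], [162.6, 173.2], [162.8, 168.5]]
1.3 [[133.0, 179.6], [133.1, 175.0], [162.4, 179.7], [162.5, 174.9]]
1.4 [[133.1, 186.0], [133.0, 181.3], [162.5, 186.2], [162.4, 181.5]]
1.57 [[133.9, 196.5], [133.5, 192.0], [163.2, 197.0], [162.8, 192.4]]
1.7 [[135.1, 204.0], [134.4, 199.8], [164.1, 204.7], [163.5, 200.4]]
1.9 [[137.6, 214.2], [136.6, 210.7], [166.0, 215.2], [165.2, 211.5]]
box [[561. 454.]
 [618. 338.]
 [503. 278.]
 [451. 390.]] [532.99198363 365.20803861]
```

```bash
python3 -m jog '[[0,0,0.6,0,0,-0.97,1],[0,0,0.6,0,0,-0.97,1],[0,0,0.6,0,0,-0.97,1],[-0.1,0.85,0.8,0,0,0,1],[-0.11,0.85,0.8,0,0,0,1],[0,0,0.9,0,0,0,1],[0,0,0.85,0,0,0,1],[0,0,0,0,0,0,1],[0,0,0,0,0,0,1]]'
python3 -m jog '[[0,0,0,0,0,0,0],[0,0,0,0,0,0,0],[0,0,0,0,0,0,0],[0,0,0,0,0,0,0],[0,0,0,0,0,0,0]]'
```

```text
t: 4.35
ee_pos: [494.4, -97.9, 15.9]
orientation: [-3.093, -0.546, 0.002]
ft_force: [1.3, 0.3, -0.6]
width: 87.9
grasp_force: 0.0
t: 4.85
ee_pos: [494.8, -97.8, 17.0]
orientation: [3.094, 0.545, 0.001]
ft_force: [0.5, -0.4, 0.2]
width: 51.5
grasp_force: 0.0
```

```bash
python3 -m jog '[[0,0,0,0,0,0,0],[0,0,0,0,0,0,0],[0,0,0,0,0,0,0],[0,0,0,0,0,0,0],[0,0,-0.8,0,0,0,0],[0,0,-0.8,0,0,0,0],[0,0,-0.8,0,0,0,0],[0,0,-0.8,0,0,0,0]]'
```

```text
t: 5.65
ee_pos: [494.3, -97.7, 145.8]
orientation: [-3.094, -0.545, 0.001]
ft_force: [0.6, 0.1, 0.1]
width: 33.6
grasp_force: 30.0
```

```bash
python3 -m jog '[[0.4,-0.88,0,0,0,0,0],[0.4,-0.88,0,0,0,0,0],[0.4,-0.88,0,0,0,0,0],[0.4,-0.88,0,0,0,0,0],[0.4,-0.88,0,0,0,0,0],[0.4,-0.88,0,0,0,0,0],[0.4,-0.88,0,0,0,0,0],[0.4,-0.88,0,0,0,0,0],[0.4,-0.88,0,0,0,0,0],[0.4,-0.88,0,0,0,0,0],[0.4,-0.88,0,0,0,0,0],[0.4,-0.88,0,0,0,0,0],[0,0,0.9,0,0,0,0],[0,0,0.9,0,0,0,0],[0,0,0.9,0,0,0,0],[0,0,0,0,0,0,0],[0,0,0,0,0,0,0.6],[0,0,0,0,0,0,0.6],[0,0,0,0,0,0,0.6],[0,0,0,0,0,0,0.6]]'
```

```text
t: 7.65
ee_pos: [531.8, 365.3, 38.5]
orientation: [-3.093, -0.544, -0.004]
ft_force: [0.4, 0.4, -0.7]
width: 52.3
grasp_force: 0.0
```

```bash
python3 -m jog '[[0,0,-1,0,0,0,0.6],[0,0,-1,0,0,0,0.6],[0,0,-1,0,0,0,0.6],[0,0,-1,0,0,0,0.6],[0,0,-0.8,0,0,0,0.6]]'
python3 -m jog '[[-0.45,0.93,0,0,0,0,1],[-0.45,0.93,0,0,0,0,1],[-0.45,0.93,0,0,0,0,1],[-0.45,0.93,0,0,0,0,1],[-0.45,0.93,0,0,0,0,1],[-0.45,0.93,0,0,0,0,1],[-0.45,0.93,0,0,0,0,1],[-0.45,0.93,0,0,0,0,1],[-0.45,0.93,0,0,0,0,1],[-0.45,0.93,0,0,0,0,1],[-0.45,0.93,0,0,0,0,1],[-0.45,0.93,0,0,0,0,1],[-0.45,0.93,0,0,0,0,1],[-0.45,0.93,0,0,0,0,1],[-0.45,0.93,0,0,0,0,1],[-0.45,0.93,0,0,0,0,1],[-0.45,0.93,0,0,0,0,1],[-0.45,0.93,0,0,0,0,1],[0,0,0,0,0,0,1],[0,0,0,0,0,0,1]]'
python3 - <<'E'
from h import *
o=ctrl.get_obs(); print(o['ee_pos'],o['orientation'])
im=shot('wrist','w2.png'); np.save('w2.npy',np.r_[o['ee_pos'],o['orientation']])
shot('top','top1.png')
for d in optics.masks_of('stray','top')[:3]: print(round(d['conf'],2),d['extent'],bp('top',d['extent'][:2],15))
a=cv2.imread('pics/top1.png')[165:235,105:180]
b=cv2.resize(im[:,:,::-1],(600,450),interpolation=cv2.INTER_AREA)
w=cv2.resize(im[:,:,::-1][:230],(800,359),interpolation=cv2.INTER_CUBIC)
a=cv2.resize(a,(225,210)); out=np.zeros((575,800,3),np.uint8); out[:359]=w; out[362:572,:225]=a
cv2.imwrite('pics/w2b.png',out)
E
```

```text
t: 8.15
ee_pos: [531.3, 365.1, 232.5]
orientation: [-3.093, -0.544, -0.005]
ft_force: [0.1, -0.1, 0.1]
width: 52.5
grasp_force: 0.0
t: 10.15
ee_pos: [454.6, -375.7, 229.1]
orientation: [3.094, 0.542, 0.001]
ft_force: [-0.0, 0.8, -0.0]
width: 87.9
grasp_force: 0.0
[ 454.61537726 -375.73886228  229.12786517] [3.09435791e+00 5.41626305e-01 7.90993720e-04]
0.48 [145.7, 204.4, 11.8, 15.0] [520.37217255 356.18903393]
```

View pics/w2b.png

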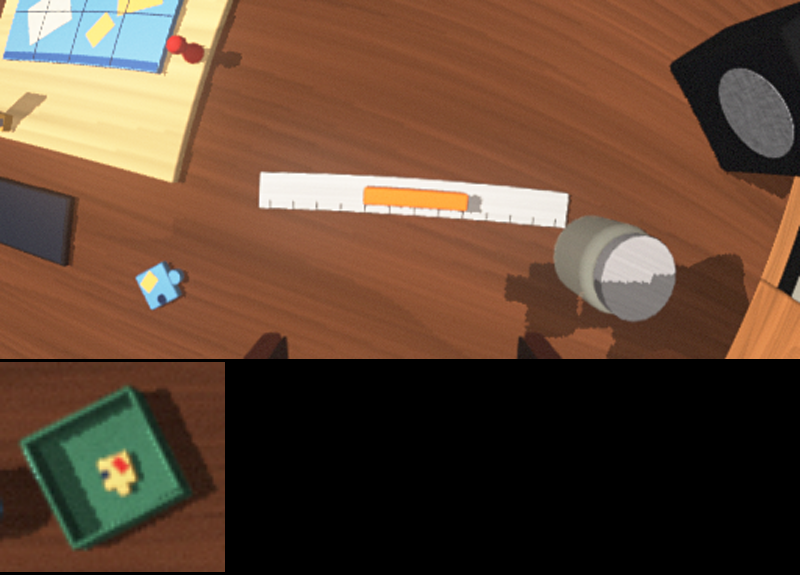

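The picture shows the bar from (260,190) to (568,210) with its orange rib at (364–468,197), the jar just beyond its right end at (600,260). The stray piece lies inside the green box.

```bash
python3 - <<'E'
from h import *
im=cv2.imread('pics/w2.png'); v=np.load('w2.npy'); o=dict(ee_pos=v[:3],orientation=v[3:]); s=1.5625
C=np.array([bp('wrist',np.array(p)/s-.3,12,o) for p in [(260,172),(568,193),(567,226),(259,208)]])
print(C.round(1).tolist(),C.mean(0)); d=(C[0]+C[3]-C[1]-C[2])/2; print(np.linalg.norm(d),'yaw',np.degrees(np.arctan2(-d[0],d[1])))
hsv=cv2.cvtColor(im,cv2.COLOR_BGR2HSV)
m=((hsv[...,0]>6)&(hsv[...,0]<22)&(hsv[...,1]>190)&(hsv[...,2]>200)).astype(np.uint8); m[:110]=0;m[145:]=0;m[:,:200]=0;m[:,310:]=0
ys,xs=np.where(m); print(len(xs),xs.min(),xs.max(),ys.min(),ys.max())
P=np.array([bp('wrist',p,38,o) for p in zip(xs,ys)]).astype(np.float32)
r=cv2.minAreaRect(P); print(r)
print('jar base',bp('wrist',(590/s,245/s),0,o), 'cap',bp('wrist',(634/s,278/s),100,o))
E
```

```text
[[482.5, -238.3], [554.5, -487.6], [528.1, -497.7], [453.2, -246.8]] [ 504.58083163 -367.58843039]
260.64398674017076 yaw 16.36478270119343
107 234 298 120 134
((504.5361633300781, -367.87835693359375), (11.900046348571777, 75.80672454833984), 15.44191837310791)
jar base [ 520.72691695 -530.78746366] cap [ 511.75759655 -527.50497986]
```

```bash
python3 -m jog '[[0,0,0.2,0,0,-0.961,1],[0,0,0.2,0,0,-0.961,1],[0,0,0.2,0,0,-0.961,1],[0,0,0.2,0,0,-0.961,1],[0,0,0.2,0,0,-0.961,1],[0,0,0.2,0,0,-0.961,1],[0,0,0.2,0,0,-0.961,1],[0,0,0.2,0,0,-0.961,1],[0,0,0.2,0,0,-0.961,0.6],[0,0,0.2,0,0,-0.961,0.6],[0,0,0.2,0,0,-0.961,0.6],[0,0,0.2,0,0,-0.961,0.6],[0,0,0.2,0,0,-0.961,0.6],[0,0,0.2,0,0,-0.961,0.6],[0,0,0.2,0,0,-0.961,0.6],[-0.08,0.63,0,0,0,0,0.6],[-0.08,0.63,0,0,0,0,0.6],[0,0,0.8,0,0,0,0.6],[0,0,0,0,0,0,0.6],[0,0,0,0,0,0,0.6]]'
```

```text
t: 12.3
ee_pos: [504.7, -365.7, 76.5]
orientation: [-1.878, -2.516, -0.0]
ft_force: [-0.3, -0.1, 0.5]
width: 52.2
grasp_force: 0.0
```

```bash
python3 -m jog '[[-0.05,0,0.8,0,0,0,0.6],[0,0,0.72,0,0,0,0.6],[0,0,0,0,0,0,0.4],[0,0,0,0,0,0,0],[0,0,0,0,0,0,0],[0,0,0,0,0,0,0],[0,0,0,0,0,0,0],[0,0,0,0,0,0,0],[0,0,0,0,0,0,0],[0,0,0,0,0,0,0]]'
```

```text
t: 13.3
ee_pos: [506.2, -369.4, 17.1]
orientation: [1.88, 2.515, 0.0]
ft_force: [-1.2, 1.3, 6.8]
width: 13.8
grasp_force: 30.0
```

```bash
python3 -m jog '[[0.25,0,-0.1,0,0,0,0],[0.5,0,-0.5,0,0,0,0],[0,0,-0.8,0,0,0,0],[0,0,-0.8,0,0,0,0],[0,0,-0.8,0,0,0,0],[0,0,0,0,0,0.7,0],[0,0,0,0,0,0.7,0],[0,0,0,0,0,0.67,0],[0,0,0,0,0,0,0],[0,0,0,0,0,0,0]]'
python3 -m jog '[[0.4,0.05,0,0,0,0,0],[0.7,0.1,0,0,0,0,0],[0.8,0.1,0,0,0,0,0],[0.8,0.1,0,0,0,0,0],[0.8,0.1,0,0,0,0,0],[0.8,0.1,0,0,0,0,0],[0.8,0.1,0,0,0,0,0],[0.8,0.1,0,0,0,0,0],[0.8,0.1,0,0,0,0,0],[0.7,0.1,0,0,0,0,0],[0.5,0.05,0,0,0,0,0],[0.3,0,0,0,0,0,0],[0,0,0,0,0,0,0],[0,0,0,0,0,0,0]]'
python3 - <<'E'
from h import *
o=ctrl.get_obs(); print(o['ee_pos'],o['orientation'],np.degrees(2*np.arctan2(*o['orientation'][[1,0]])))
im=shot('wrist','w3.png'); np.save('w3.npy',np.r_[o['ee_pos'],o['orientation']])
cv2.imwrite('pics/w3b.png',cv2.resize(im[:,:,::-1],(800,600),interpolation=cv2.INTER_CUBIC))
E
```

```text
t: 14.3
ee_pos: [496.8, -339.6, 135.6]
orientation: [-2.139, -2.3, 0.0]
ft_force: [-0.3, -0.5, -3.5]
width: 13.9
grasp_force: 30.0
t: 15.7
ee_pos: [513.8, -10.3, 135.8]
orientation: [-2.141, -2.299, 0.0]
ft_force: [-0.1, -0.0, -3.3]
width: 14.0
grasp_force: 30.0
[513.75211844 -10.32676614 135.84669508] [-2.14058550e+00 -2.29940687e+00  4.49714644e-04] -265.90273368829014
```

View pics/w3b.png

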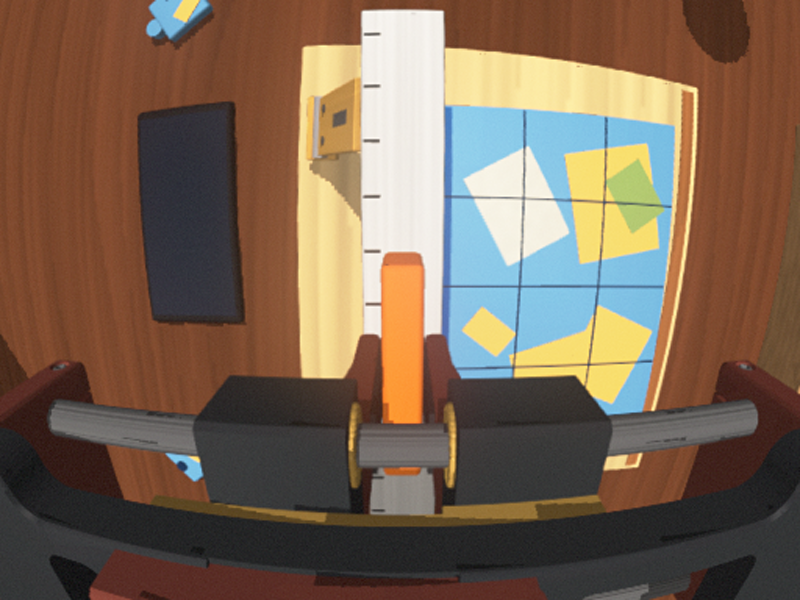

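The bar hangs level and aligned in the picture, its +y end at (403,10), rib from row 253 to 473. The puzzle's front edge is at column ~447 on the right and the hasp at (335,120) on the left.

```bash
python3 - <<'E'
from h import *
im=cv2.imread('pics/w3.png'); v=np.load('w3.npy'); o=dict(ee_pos=v[:3],orientation=v[3:]); s=1.5625
zt=o['ee_pos'][2]-17+12
T=lambda p,z:R.from_rotvec(o['orientation']).inv().apply(np.r_[bp('wrist',np.array(p)/s-.3,z,o),z]-o['ee_pos'])[:2].round(1)
print('tool frame (x along bar, y toward puzzle):')
print('end corners',T((361,10),zt),T((444,12),zt)); print('side mid',T((361,300),zt),T((444,300),zt),T((361,150),zt),T((445,150),zt))
print('rib top ends',T((402,253),zt+26),T((402,474),zt+26))
# puzzle edge refit here, z=21; dark-blue col boundary left of blue
hsv=cv2.cvtColor(im,cv2.COLOR_BGR2HSV)
m=((hsv[...,0]>95)&(hsv[...,0]<125)&(hsv[...,1]>110)&(hsv[...,2]>90))
for r in range(72,200,12):
    c=np.where(m[r,270:330])[0]; print(r,270+c.min(), bp('wrist',(270+c.min()-.5,r),21,o).round(1), end=' ')
print('\npuz FL',bp('wrist',np.array((447,106))/s-.3,21,o))
print('hasp tip seen', im.shape)
E
```

```text
tool frame (x along bar, y toward puzzle):
end corners [132.2 -16.2] [131.3  13.8]
side mid [ 23.5 -16.8] [23.5 14.3] [ 78.9 -16. ] [78.9 13.9]
rib top ends [45.8 -1.4] [-36.7  -1.5]
72 285 [529.8  98. ] 84 285 [530.6  86.7] 96 285 [531.4  75.5] 108 285 [532.3  64.2] 120 285 [533.2  53.1] 132 285 [534.1  41.8] 144 285 [535.1  30.5] 156 285 [536.   19.2] 168 284 [536.1   7.6] 180 284 [537.2  -4.1] 192 284 [538.3 -16.1] 
puz FL [530.64563654 102.40686874]
hasp tip seen (384, 512, 3)
```

```bash
python3 -m jog '[[0,0.075,0,0,0,0,0],[0,0,0.5,0,0,0,0],[0,0,0.5,0,0,0,0],[0,0,0.5,0,0,0,0],[0,0,0.4,0,0,0,0],[0,0,0.3,0,0,0,0],[0,0,0,0,0,0,0],[0,0,0,0,0,0,0]]'
python3 - <<'E'
from h import *
o=ctrl.get_obs(); print(o['ee_pos'],o['ft_force'],np.degrees(2*np.arctan2(*o['orientation'][[1,0]])))
im=shot('wrist','w4.png'); np.save('w4.npy',np.r_[o['ee_pos'],o['orientation']])
c=im[:,:,::-1][0:260,170:430]
cv2.imwrite('pics/w4b.png',cv2.resize(c,(600,600),interpolation=cv2.INTER_CUBIC))
E
```

```text
t: 16.55
ee_pos: [517.3, -10.4, 48.0]
orientation: [-2.142, -2.298, 0.0]
ft_force: [-0.0, 0.2, -2.9]
width: 13.7
grasp_force: 30.0
[517.26807276 -10.35964336  47.9920044 ] [-0.00972402  0.16665056 -2.85285137] -265.9889760130819
```

View pics/w4b.png

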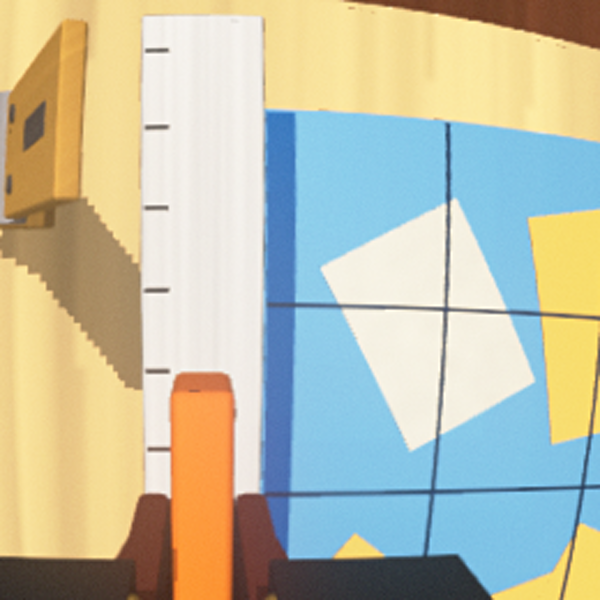

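The bar passed the hasp cleanly (hasp at left (50,110), bar edge at column 143). Its right side at column ~265 lies right at the puzzle's dark-blue front border (265–296).

```bash
cat > edge.py <<'E'
from h import *
def lines(f,npy,rows,c0,c1,zb):
    im=cv2.imread(f).astype(int); v=np.load(npy); o=dict(ee_pos=v[:3],orientation=v[3:])
    Rm=R.from_rotvec(o['orientation'])
    T=lambda p,z:Rm.inv().apply(np.r_[bp('wrist',p,z,o),z]-o['ee_pos'])[:2]
    A=[];B=[];C=[]
    for r in rows:
        g=im[r,c0:c1,1].astype(float); red=im[r,c0:c1,2].astype(float)
        d=np.diff(red); k=np.argmin(d); A.append(T((c0+k+.5,r),zb)); B.append(T((c0+k+.5,r),21))
        d2=np.diff(g); k2=k+2+np.argmax(d2[k+2:k+22]); C.append(T((c0+k2+.5,r),21))
    for n,X in (('bar right@top',A),('blue left@21',B),('border inner@21',C)):
        X=np.array(X); k=np.polyfit(X[:,0],X[:,1],1); e=X[:,1]-np.polyval(k,X[:,0]); X=X[abs(e)<1.5]; k=np.polyfit(X[:,0],X[:,1],1)
        print(n,'y=%.2f + %.4f x (deg %.2f)'%(k[1],k[0],np.degrees(np.arctan(k[0]))),len(X),'at x=-110,110:',np.polyval(k,[-110,110]).round(2))
if __name__=='__main__':
    lines('pics/w4.png','w4.npy',range(52,205,4),272,300,43)
    # border width from w1
    im=cv2.imread('pics/w1.png').astype(int); v=np.load('w1.npy'); o=dict(ee_pos=v[:3],orientation=v[3:]); W=[]
    for u in range(165,320,4):
        g=im[105:135,u,1].astype(float); r=im[105:135,u,2].astype(float)
        k=np.argmax(np.diff(r)); k2=np.argmin(np.diff(g)[:k-1]); W.append(bp('wrist',(u,105+k2+.5),21,o)[0]-bp('wrist',(u,105+k+.5),21,o)[0])
    print('border width',np.median(W),np.mean(W))
E
python3 edge.py
```

```text
bar right@top y=13.63 + -0.0006 x (deg -0.03) 39 at x=-110,110: [13.69 13.57]
blue left@21 y=15.56 + -0.0006 x (deg -0.03) 39 at x=-110,110: [15.62 15.5 ]
border inner@21 y=24.49 + -0.0034 x (deg -0.19) 39 at x=-110,110: [24.86 24.12]
border width 8.615210538208544 8.462688324554751
```

```bash
python3 -m jog '[[0,-0.02,0.2,0,0,0,0],[0,0,0.2,0,0,0,0],[0,0,0.05,0,0,0,0],[0,0,0,0,0,0,0],[0,0,0,0,0,0,0]]'
python3 - <<'E'
from h import *
from edge import lines
o=ctrl.get_obs(); print(o['ee_pos'],o['ft_force'])
im=shot('wrist','w5.png'); np.save('w5.npy',np.r_[o['ee_pos'],o['orientation']])
lines('pics/w5.png','w5.npy',range(40,190,4),272,312,25)
x=im[100,270:310]; print(x.tolist())
E
```

```text
t: 17.1
ee_pos: [516.2, -10.0, 29.8]
orientation: [-2.142, -2.298, 0.0]
ft_force: [0.1, 0.1, -2.5]
width: 13.8
grasp_force: 30.0
[516.22973758 -10.02570033  29.84186063] [ 0.08584019  0.13150362 -2.48885476]
bar right@top y=15.58 + -0.0069 x (deg -0.39) 38 at x=-110,110: [16.33 14.82]
blue left@21 y=15.96 + -0.0069 x (deg -0.39) 38 at x=-110,110: [16.72 15.2 ]
border inner@21 y=25.45 + -0.0026 x (deg -0.15) 10 at x=-110,110: [25.74 25.16]
[[238, 233, 228], [241, 236, 231], [241, 237, 233], [243, 239, 235], [241, 238, 233], [240, 237, 231], [239, 236, 229], [237, 233, 227], [239, 235, 230], [238, 233, 229], [239, 235, 230], [240, 236, 232], [239, 235, 231], [224, 221, 212], [209, 185, 156], [245, 220, 157], [238, 210, 153], [152, 145, 132], [106, 143, 169], [125, 185, 226], [104, 163, 214], [74, 126, 187], [74, 125, 188], [68, 121, 184], [70, 122, 186], [72, 125, 187], [68, 120, 184], [68, 122, 187], [67, 123, 185], [69, 122, 185], [66, 122, 184], [68, 124, 187], [67, 123, 186], [74, 129, 193], [104, 168, 219], [139, 204, 234], [139, 203, 233], [139, 204, 233], [139, 202, 233], [138, 203, 233]]
```

```bash
python3 -m jog '[[0,0.02,0,0,0,0,0],[0,0.02,0,0,0,0,0],[0,0,0,0,0,0,0],[0,0,0,0,0,0,0]]'
python3 - <<'E'
from h import *
o=ctrl.get_obs(); print(o['ee_pos'],o['ft_force'],o['moment'])
im=shot('wrist','w6.png'); np.save('w6.npy',np.r_[o['ee_pos'],o['orientation']])
Rm=R.from_rotvec(o['orientation'])
T=lambda p,z:Rm.inv().apply(np.r_[bp('wrist',p,z,o),z]-o['ee_pos'])[:2].round(2)
for r in (45,60,80,100,120,140,160,180):
    print(r,[int(p[0]-p[2]) for p in im[r,276:300].astype(int)])
E
```

```text
t: 17.55
ee_pos: [517.9, -10.0, 29.9]
orientation: [2.142, 2.298, 0.0]
ft_force: [0.1, -0.7, -3.0]
width: 13.7
grasp_force: 30.0
[517.8862334   -9.96713232  29.94146605] [ 0.08285332 -0.72563372 -3.01137488] [-0.03232952 -0.09076684  0.02493584]
45 [10, 11, 9, 10, 9, 10, 10, 16, -3, -82, -100, -115, -132, -133, -134, -131, -134, -134, -136, -133, -133, -134, -137, -133]
60 [10, 12, 11, 11, 9, 9, 10, 15, 8, -59, -102, -113, -125, -125, -127, -128, -126, -126, -126, -128, -132, -130, -130, -127]
80 [8, 10, 9, 11, 9, 9, 9, 13, 1, -61, -97, -113, -119, -120, -119, -120, -120, -123, -123, -118, -123, -122, -123, -126]
100 [10, 9, 10, 9, 10, 9, 8, 14, -6, -58, -100, -105, -112, -112, -114, -114, -114, -112, -115, -116, -118, -116, -118, -117]
120 [8, 8, 9, 10, 9, 9, 9, 17, -12, -63, -95, -109, -108, -107, -108, -108, -109, -110, -111, -109, -109, -110, -110, -111]
140 [9, 10, 9, 9, 9, 10, 9, 10, -22, -82, -99, -102, -104, -106, -105, -104, -105, -105, -106, -106, -107, -107, -106, -109]
160 [10, 11, 10, 11, 9, 11, 12, 9, -28, -74, -89, -95, -98, -103, -104, -101, -103, -105, -106, -108, -104, -104, -104, -107]
180 [11, 13, 12, 11, 12, 11, 23, 13, -58, -87, -90, -98, -98, -102, -99, -101, -101, -103, -104, -102, -104, -106, -103, -109]
```

```bash
python3 -m jog '[[0,0.02,0.01,0,0,0,0],[0,0,0.01,0,0,0,0],[0,0,0,0,0,0,0]]'; python3 -m jog '[[0,0,0.01,0,0,0,0],[0,0,0,0,0,0,0]]'
```

```text
t: 17.9
ee_pos: [518.7, -9.9, 29.1]
orientation: [2.142, 2.298, 0.0]
ft_force: [0.9, 0.8, -3.3]
width: 14.1
grasp_force: 30.0
t: 18.1
ee_pos: [518.7, -9.9, 29.0]
orientation: [2.141, 2.298, 0.0]
ft_force: [-1.7, 0.3, 3.7]
width: 13.7
grasp_force: 30.0
```

```bash
python3 -m jog '[[0,0,0,0,0,0,0.3],[0,0,0,0,0,0,0.4],[0,0,0,0,0,0,0.4],[0,0,0,0,0,0,0.4],[0,0,-0.4,0,0,0,0.4],[0,0,-0.8,0,0,0,0.4],[0,0,-0.8,0,0,0,0.4],[0,0,-0.8,0,0,0,0.4],[0,0,-0.8,0,0,0,0.4],[0,0,0,0,0,0,0.4]]'
python3 - <<'E'
from h import *
o=ctrl.get_obs(); print(o['ee_pos'],o['ft_force'])
im=shot('wrist','w7.png'); np.save('w7.npy',np.r_[o['ee_pos'],o['orientation']])
t=shot('top','top2.png')
a=cv2.resize(im[:,:,::-1][0:250],(800,391),interpolation=cv2.INTER_CUBIC)
b=cv2.resize(t[:,:,::-1][140:240,205:320],(230,200),interpolation=cv2.INTER_CUBIC)
out=np.zeros((595,800,3),np.uint8); out[:391]=a; out[393:593,:230]=b; cv2.imwrite('pics/w7b.png',out)
E
```

```text
t: 19.1
ee_pos: [521.3, -10.0, 176.7]
orientation: [2.138, 2.294, 0.008]
ft_force: [-0.8, 0.1, -0.2]
width: 35.0
grasp_force: 0.0
[521.31970531 -10.0001577  176.69986114] [-0.7729253   0.09424896 -0.24406412]
```

View pics/w7b.png

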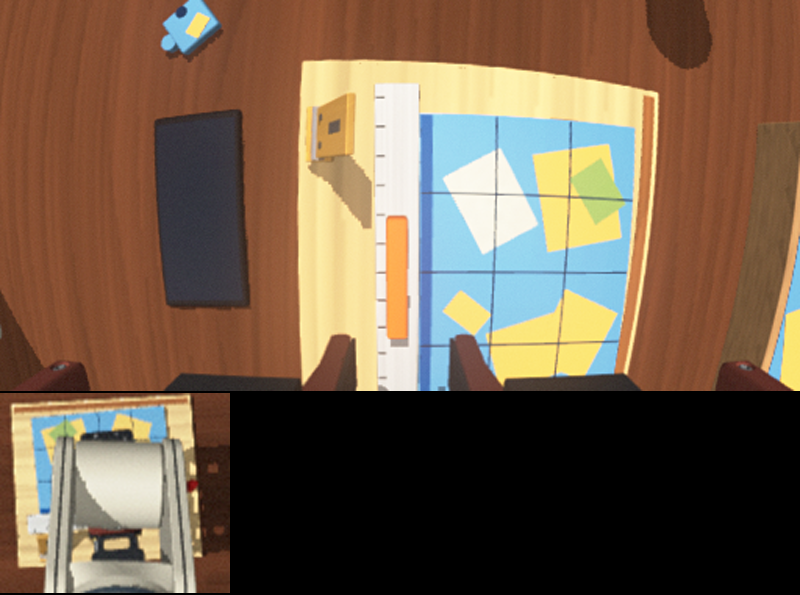

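The bar lies flat along the puzzle's dark-blue edge (bar right side and border meet at column ~420), bar end at row 83 and puzzle corner at row 114. The hasp is still raised at (335,130).

```bash
python3 - <<'E'
from h import *
from edge import lines
v=np.load('w7.npy'); o=dict(ee_pos=v[:3],orientation=v[3:]); s=1.5625
lines('pics/w7.png','w7.npy',list(range(76,118,3))+list(range(126,230,3)),258,285,24)
im=cv2.imread('pics/w7.png').astype(int)
for r in (78,100,126,150,175,200,225): print(r,(im[r,262:282,0]-im[r,262:282,2]).tolist())
e=[bp('wrist',np.array(p)/s-.3,24,o) for p in ((375,84),(419,84))]; c=bp('wrist',np.array((421,114))/s-.3,21,o)
print(np.round(e,1),c.round(1), 'end offset', (np.mean(e,0)-c)@np.array([-.0715,.9974]),'want 20')
E
```

```text
bar right@top y=9.86 + -0.0001 x (deg -0.01) 49 at x=-110,110: [9.88 9.85]
blue left@21 y=9.96 + -0.0001 x (deg -0.01) 49 at x=-110,110: [9.98 9.95]
border inner@21 y=19.16 + -0.0018 x (deg -0.10) 49 at x=-110,110: [19.35 18.96]
78 [-8, -8, -9, -9, -9, -14, 39, 106, 116, 115, 116, 114, 116, 114, 114, 94, 88, 87, 86, 88]
100 [-9, -9, -10, -10, -10, -14, 38, 99, 108, 107, 108, 107, 108, 108, 113, 86, 85, 84, 84, 83]
126 [-8, -8, -10, -9, -10, -15, 46, 100, 101, 101, 100, 99, 101, 101, 105, 91, 84, 82, 83, 82]
150 [-7, -9, -10, -10, -11, -13, 48, 96, 95, 96, 95, 95, 95, 97, 99, 88, 83, 84, 82, 84]
175 [-9, -11, -11, -11, -13, -19, 39, 92, 86, 86, 86, 88, 88, 91, 94, 86, 84, 85, 86, 84]
200 [-9, -12, -12, -12, -14, -10, 59, 96, 93, 91, 92, 93, 95, 96, 96, 84, 84, 83, 86, 86]
225 [-13, -12, -12, -12, -22, -7, 76, 102, 98, 96, 96, 99, 99, 102, 95, 89, 88, 90, 90, 88]
[[493.5 120.2]
 [522.9 122.2]] [525.8 101.9] end offset 20.570574230822952 want 20
```

```bash
python3 -m jog '[[0.63,-0.39,0,0,0,0,0],[0.63,-0.39,0,0,0,0,0],[0.63,-0.39,0,0,0,0,0],[0.63,-0.39,0,0,0,0,0],[0,0,0.8,0,0,0,0],[0,0,0.8,0,0,0,0],[0,0,0.8,0,0,0,0],[0,0,0,0,0,0,0],[0,0,0,0,0,0,0]]'
```

```text
t: 20.1
ee_pos: [448.1, 86.0, 75.8]
orientation: [-2.14, -2.297, 0.005]
ft_force: [0.6, -0.4, -0.2]
width: 0.8
grasp_force: 0.0
```

```bash
python3 -m jog '[[0,0.22,-0.03,0,0,0,0],[0,0.22,-0.03,0,0,0,0],[0,0.15,0.06,0,0,0,0],[0,0.14,0.07,0,0,0,0],[0,0.15,0.14,0,0,0,0],[0,0.15,0.14,0,0,0,0],[0,0.1,0.18,0,0,0,0],[0,0.1,0.18,0,0,0,0],[0,0,0,0,0,0,0]]'; python3 -m jog '[[0,0.04,0.13,0,0,0,0],[0,0.03,0.13,0,0,0,0],[0,0,0.1,0,0,0,0],[0,0,0.07,0,0,0,0],[0,0,0,0,0,0,0]]'
```

```text
t: 21.0
ee_pos: [498.0, 89.6, 47.0]
orientation: [-2.141, -2.298, 0.002]
ft_force: [-0.5, 0.3, 0.4]
width: 0.2
grasp_force: 0.0
t: 21.5
ee_pos: [501.3, 90.0, 31.3]
orientation: [2.142, 2.298, 0.0]
ft_force: [-1.2, 0.1, 3.4]
width: 0.8
grasp_force: 1.8
```

```bash
python3 -m jog '[[0,0,0.04,0,0,0,0],[0,0,0,0,0,0,0],[0,0,0,0,0,0,0]]'; python3 -m jog '[[0,0,0.03,0,0,0,0],[0,0,0,0,0,0,0],[0,0,0,0,0,0,0]]'
```

```text
t: 21.8
ee_pos: [501.3, 90.0, 30.9]
orientation: [2.141, 2.298, 0.001]
ft_force: [-4.6, 0.1, 19.6]
width: -0.0
grasp_force: 9.7
t: 22.1
ee_pos: [501.4, 90.0, 30.6]
orientation: [2.141, 2.298, 0.001]
ft_force: [-6.8, -1.1, 32.3]
width: 0.2
grasp_force: 15.8
```

```bash
python3 -m jog '[[0,0,-0.3,0,0,0,0],[0,0,-0.8,0,0,0,0],[0,0,-0.9,0,0,0,0],[0,0,-0.9,0,0,0,0],[0,0,-0.9,0,0,0,0],[-0.8,-0.5,0,0,0,0,0],[-0.9,-0.4,0,0,0,0,0],[-0.9,0,0,0,0,0,0],[-0.9,0,0,0,0,0,0],[-0.9,0,0,0,0,0,0],[-0.9,0,0,0,0,0,0],[0,0,0,0,0,0,0]]'
python3 - <<'E'
from h import *
o=ctrl.get_obs(); print(o['ee_pos'],o['ft_force'])
im=shot('wrist','w8.png'); np.save('w8.npy',np.r_[o['ee_pos'],o['orientation']])
t=shot('side','side2.png'); 
a=cv2.resize(im[:,:,::-1][0:245],(800,383),interpolation=cv2.INTER_CUBIC)
b=cv2.resize(t[:,:,::-1][165:235,210:325],(345,210),interpolation=cv2.INTER_CUBIC)
t=shot('top','top3.png'); c=cv2.resize(t[:,:,::-1][140:240,200:330],(273,210),interpolation=cv2.INTER_CUBIC)
out=np.zeros((595,800,3),np.uint8); out[:383]=a; out[385:,:345]=b; out[385:,360:633]=c; cv2.imwrite('pics/w8b.png',out)
E
```

```text
t: 23.3
ee_pos: [480.5, -127.3, 180.4]
orientation: [2.145, 2.294, 0.0]
ft_force: [-0.6, -0.6, 0.1]
width: 0.5
grasp_force: 0.0
[ 480.52704774 -127.25114021  180.43155404] [-0.62113181 -0.64188138  0.14863597]
```

View pics/w8b.png

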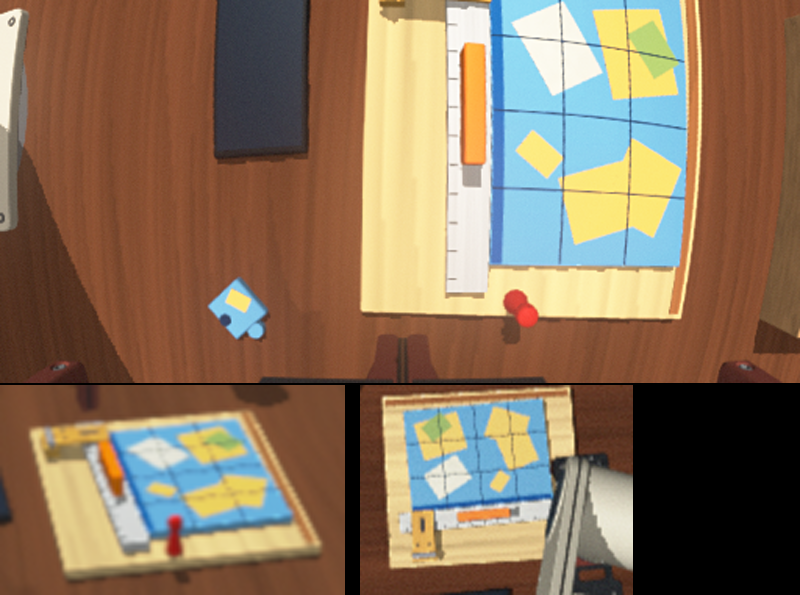

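The bar sits flush along the puzzle (columns 489 vs 491 at the -y end), the hasp lies level over the bar in side and top crops, and the pawn stands untouched. I'll check the -y end gap in numbers.

```bash
python3 - <<'E'
from h import *
from edge import lines
lines('pics/w8.png','w8.npy',range(40,168,4),300,330,24)
im=cv2.imread('pics/w8.png').astype(int)
for r in (40,80,120,150,166): print(r,(im[r,308:324,0]-im[r,308:324,2]).tolist())
for d in optics.masks_of('stray','top')[:1]: print(round(d['conf'],2),bp('top',d['extent'][:2],15))
E
```

```text
bar right@top y=59.82 + -0.0058 x (deg -0.33) 32 at x=-110,110: [60.46 59.18]
blue left@21 y=60.39 + -0.0058 x (deg -0.33) 32 at x=-110,110: [61.03 59.75]
border inner@21 y=69.37 + -0.0037 x (deg -0.21) 32 at x=-110,110: [69.77 68.97]
40 [-197, -197, -130, -5, -6, -10, 63, 136, 153, 151, 154, 154, 156, 149, 116, 97]
80 [-181, -185, -158, -46, -7, -14, 29, 108, 128, 125, 127, 127, 127, 129, 121, 102]
120 [-9, -11, -11, -10, -12, -14, 65, 60, 53, 54, 55, 56, 58, 60, 61, 63]
150 [-10, -12, -12, -12, -14, 25, 93, 106, 103, 104, 104, 105, 107, 108, 95, 89]
166 [-13, -13, -13, -14, -12, 71, 104, 101, 99, 100, 101, 99, 101, 100, 88, 90]
0.46 [529.42282755 353.99902339]
```

No board shows between the bar and the border anywhere along the edge, and the border width is constant at about 9 mm. Everything is in place, so I'm handing in.

```bash
python3 -c "
from workcell import ctrl
print(ctrl.close_job())"
```

```text
the job is handed in; nothing more can be done
None
```

I handed the job in at about 23 s of the 72 s: the stray piece is in the green box, the straightedge lies flush and centred on the puzzle's front edge, and the hasp is fully down over it. My last camera checks agreed with that, but the hand-in returned no verdict.

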